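# Move an open instrument dish from the rack to the specimen stage

### The job

Bring the open steel dish with its three loose pieces from the storage rack to the specimen stage: draw it out of the rack by its narrow grip, stand it down on the bare bench clear of rack and stage and let go, then take it by its wide grip, set it on the stage and push it in, narrow grip under the bridge, until the basin's wall is flush against the bridge. Keep the dish level all the way so that nothing falls out, let go of it, and leave the jar, bowl and jaw model where they are.

Things in the scene. Friction and masses are not known exactly. Their poses are not given: they have to be found in the camera images.
- dish: Open steel dish, 196 mm long. Square basin 104 x 104 mm, walls 28 high and 3 thick, floor 3 mm. An upright grip plate stands outside it at each end, joined by a flat 4 mm tongue at the bottom; 40 mm is free between plate and basin wall. 0.15 kg plus 0.08 kg of contents. Origin: centre of the underside; x towards the narrow grip, z up. It overhangs the gripper: pinch a plate firmly (40 to 60 N).
- narrow_grip (a point): Middle of the top edge of the narrow grip plate: on the dish's +x side, 48 mm wide along y, 6 mm thick along x (close the fingers along x), its middle 95 mm from the dish's origin, top edge 48 mm above the underside; fingertips can go down to the tongue, 4 mm above the underside.
- wide_grip (a point): Middle of the top edge of the wide grip plate: as the narrow one, but on the -x side (95 mm from the origin) and 84 mm wide.
- handpiece_a: Plain aluminium round bar (surgical handpiece), 74 mm long, 13 mm thick, lies loose in the dish across its x axis and can roll. 25 g. Origin: its centre; its y axis runs along the bar.
- handpiece_b: Plain aluminium round bar (surgical handpiece), 74 mm long, 13 mm thick, lies loose in the dish across its x axis and can roll. 25 g. Origin: its centre; its y axis runs along the bar.
- bone_block: Pale bone-model piece, 66 x 26 x 22 mm, loose in the dish. 30 g. Origin: centre of the underside.
- rack: Fixed grey rack, 130 mm wide; the dish stands in it with the rack's axes, wide grip inwards, and leaves towards its +x. Floor 12 mm high, x -115 to 55 mm; cheeks 5 mm beside the basin, 52 mm high; roof over x below -56 mm (underside 74, top 80 mm high) covers the wide grip; back wall at -115. The narrow grip stands free in front. Origin: on the bench, under the stored dish's centre.
- stage: Fixed white stage. Plinth top 30 mm above bench, x -56 to 115 mm, 140 wide. Bridge over x 52 to 112: two blocks, whose faces at x = 52 stop the basin wall, a passage 64 wide and 62 high between them (the wide grip does not pass), roof top 98 mm above bench. The dish goes in along +x; home, its origin is 30 mm above this origin, axes alike, wide grip overhanging the front. Origin: on the bench.
- jar: Bystander: closed amber jar, 64 mm diameter, 85 mm high. Origin: centre of the underside.
- bowl: Bystander: empty steel bowl, 90 mm diameter, 40 mm high. Origin: centre of the underside.
- jaw_model: Bystander: pale horseshoe-shaped jaw model, about 80 mm, 30 mm high. Origin: underside, inside the horseshoe.
There are look-alikes about, which are no part of the job. What is shaped like the dish but pink or purple is not meant.

How it is judged:
By the outcome, as a careful person would: the job done as asked, in the order asked, and still so for the second after the job is handed in, with the robot touching nothing.
It also fails if it takes over 72 s, if anything falls off the work surface, if the arm or the gripper's body presses on something with over 40 N, if the wrist force passes 120 N, or if a joint passes its speed limit or range.

### The arm

A 7-joint arm with a two-finger parallel gripper is mounted at the origin on the work surface. World frame = base frame: x ahead of the robot, y to its left, z up, the work surface at z = 0. Lengths are in m, angles in rad, forces in N, time in s.
With the tool pointing down it reaches from about 0.4 to 0.85 m from the base axis. Payload 10.4 kg.
Tool frame: the origin (TCP) lies at the very end of the fingers, on their centre line; the grasp point (between the pads) lies 19 mm behind it; z points along the fingers, y is the line along which they close (so a half turn about z gives the same grasp; the last joint's range is limited). The gripper opens to 87 mm and grips with 3 to 60 N. Pads are 19 mm wide; open, the fingers measure 117 mm over their backs; the gripper's body (75 mm by 190 mm) begins 51 mm behind the grasp point.
Start: joints at [-1.3, 0.332, -0.065, 1.46, 0.022, 1.35, -0.088], TCP at [0.181, 0.598, 0.223] pointing down, gripper open.
Joint ranges: [-2.6, 2.6], [-0.5, 2.12], [-1.47, 1.34], [0.16, 2.42], [-1.27, 4.41], [0.06, 2.06], [-2.6, 2.6]. Speed limits (rad/s): [2.22, 2.22, 2.79, 2.79, 3.14, 3.14, 3.14].

### API

Orientations are given as a unit quaternion [x, y, z, w].
In Python, from bench import * gives the robot as it stands.
- The arm moves only by the tool step_arm, never from a script. Its arguments are lists of equal length, an entry for each row: "delta_pos": the shift along the world's x, y, z in units of 25 mm (1.0 is 25 mm), a list of three; "turn": the turn about the world's z in units of 0.12 rad (1.0 is 0.12 rad). In form: {"delta_pos": [[tx, ty, tz], ...], "turn": [turn, ...]}. A call has 1 to 12 rows; each row shifts and turns the commanded pose from where the row before left it; what a row does not reach is not made up. A row lasts 1/10 s, in which the tool goes at most 50 mm and 8.59 degrees, less where a joint would pass 70% of its speed; a pose out of reach is approached as far as the arm can. A call with a number of a shift or a turn outside -1 to 1 is refused whole. A call with a gripper value outside its range is refused whole. "grip" is the closure, from 0 (fully open) to 1 (shut), set as the call begins (left out, the last holds). The fingers move at their own pace and stop on an object; "newtons" is the grip in N (left out, the last holds). Time passes only in rows, so rows that do not move let the fingers close. It gives the time, the measured TCP pose, the force, the opening and the grip force at its end, in the units of the state.
- read_state(): the state, without advancing time (a new reading comes with each control period).
- camera(name): name is "scene" or "top" or "wrist"; returns a dict with "image" (480x640x3 uint8, red, green, blue), "z_map" (480x640 float32, m along the optical axis (not along the pixel's ray), 0 where there is no reading), "mtx" (3x3 intrinsics, pixels), "view" (4x4, takes a point from world to camera coordinates). Camera axes: x right, y up, looking along -z (the intrinsics and any distortion apply to the point x, -y, -z); pixel columns grow to the right and rows downward; lengths in m; the calibration is good to about 2 mm. A picture is of the moment at which its call begins.
- close_job(): hands the job in; it is judged then, once.
The state is a dict: "time": time; "joint_positions": joint angles; "joint_vel": joint speeds; "joint_torque": joint torques, N m; "ee_pos": TCP position; "eef_rot": TCP orientation; "ft_force": force on the tool from outside, world axes, zero at the start; "torque": the same for the moment, N m; "width": finger opening in m; "grip_force": force on a finger pad.
Only numpy, scipy, OpenCV 4.12 (cv2) and the standard library are available. Lean on these libraries where they do the work, as an engineer would, in place of code of your own. Each camera call takes 0.05 s, during which the arm holds its last target. There are 200 camera calls.

## Working session

There is one attempt and no reset: what is moved stays moved. The work goes in short steps, Python scripts to look and compute and a tool call to move; the robot and the scene stay as the last step left them, time stands still between calls to the robot, and variables do not carry over. Pictures are saved under pics/ and viewed, at most 10 in all, crops included, and the job is handed in when it is done.

Besides the shell and the picture viewer there is one more tool, called as name(argument=value, ...), one argument or row to a line, values as JSON. step_arm: Moves the arm, as the interface text tells. Shifts and turns lie within -1 to 1; 1 stands for 25 mm of shift or 0.12 rad of turn. Its arguments: {"type":"object","properties":{"delta_pos":{"type":"array"},"turn":{"type":"array"},"grip":{"type":"number"},"newtons":{"type":"number"}},"required":["delta_pos","turn"]}

```bash
mkdir -p pics
cat > h.py <<'E'
from bench import *
import numpy as np, cv2
def snap(n):
    c=camera(n); np.savez('pics/%s.npz'%n,**{k:np.asarray(v) for k,v in c.items()}); return c
def load(n): return np.load('pics/%s.npz'%n)
def px(c,u,v,z=None):
    K=c['mtx'];V=c['view'];d=c['z_map'][int(v),int(u)]
    r=np.array([(u-K[0,2])/K[0,0],-(v-K[1,2])/K[1,1],-1.])
    R=V[:3,:3];o=-R.T@V[:3,3];w=R.T@r
    s=d if z is None else (z-o[2])/w[2]
    return o+s*w
E
python3 - <<'E'
from h import *
for n in ['scene','top']:
    c=snap(n); cv2.imwrite('pics/%s0.png'%n,c['image'][:,:,::-1])
print(read_state())
E
```

```text
{'time': 0.1, 'joint_positions': array([-1.2996053 ,  0.33280551, -0.06471548,  1.4608453 ,  0.02162882,
        1.34986271, -0.08849484]), 'joint_vel': array([ 0.00045178, -0.00111541, -0.00019283, -0.00103525,  0.00026128,
        0.0005131 ,  0.00050837]), 'joint_torque': array([ 1.13228543e-03, -6.24542141e+01,  2.41809664e-02, -3.90713596e+01,
       -6.14993158e-02,  3.66204337e-02,  4.01526415e-05]), 'ee_pos': array([0.18089678, 0.59790554, 0.22184125]), 'eef_rot': array([ 1.46345463e-01,  9.89233355e-01, -6.09993655e-04, -5.16304748e-05]), 'ft_force': array([-0.12236025,  0.49496553, -0.02485669]), 'torque': array([-0.03360563,  0.05541958, -0.02001124]), 'grip_force': 0.0, 'width': 0.08673536064477246}
```

View pics/scene0.png

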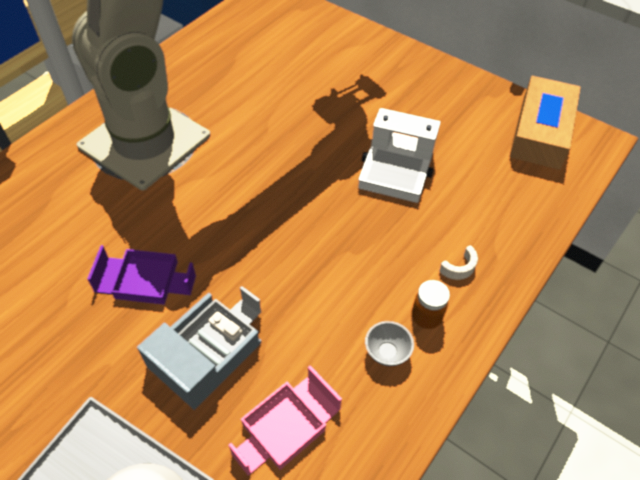

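View pics/top0.png

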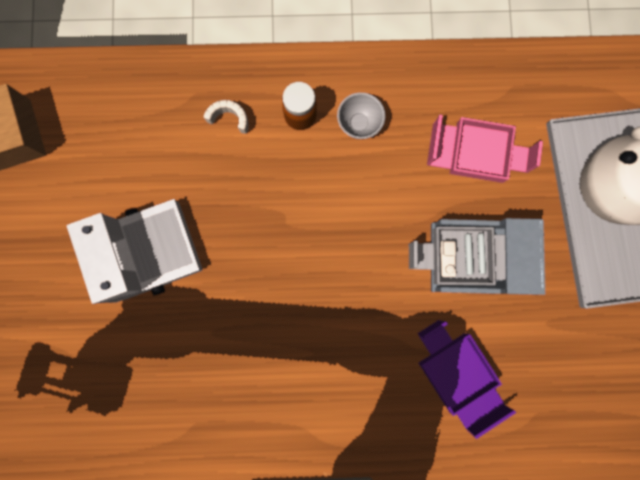

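The steel dish stands in the grey rack at top-view (465,255). Its look-alikes are the pink dish at (485,150) and the purple one at (460,370), and I'm not using either. The stage is at (135,250), the jar at (299,105), the bowl at (361,115) and the jaw model at (228,115). I'll check the choice in one close crop with the stage beside it.

Run:
```python
from h import *
c=load('top'); im=c['image'][:,:,::-1]
a=cv2.resize(im[200:310,400:560],None,fx=5,fy=5,interpolation=cv2.INTER_CUBIC)
b=cv2.resize(im[190:310,55:215],None,fx=5,fy=5,interpolation=cv2.INTER_CUBIC)
cv2.imwrite('pics/rk.png',a);cv2.imwrite('pics/st.png',b)
print(c['view'].round(3).tolist(),c['mtx'].tolist())
for n,u,v in [('jar',299,95),('bowl',361,115),('jaw',228,105),('pink',485,150),('purple',460,370),('rackroof',525,255),('grip',417,254),('stageplinth',165,245),('bridge',95,260),('center',320,240),('tray',600,280),('corner',0,240),('c2',320,470)]:
    print(n,px(c,u,v).round(3))
```

```text
[[-0.027, -1.0, 0.009, -0.015], [0.995, -0.026, 0.1, -0.534], [-0.099, 0.011, 0.995, -0.801], [0.0, 0.0, 0.0, 1.0]] [[449.2415443120896, 0.0, 318.8666162186498], [0.0, 449.2415443120896, 245.86716117965662], [0.0, 0.0, 1.0]]
jar [ 0.798 -0.001  0.083]
bowl [ 0.791 -0.119  0.003]
jaw [0.805 0.135 0.03 ]
pink [ 0.715 -0.358  0.001]
purple [ 0.298 -0.285  0.003]
rackroof [ 0.503 -0.384  0.08 ]
grip [ 0.515 -0.212  0.016]
stageplinth [0.542 0.252 0.029]
bridge [0.512 0.346 0.098]
center [ 0.547 -0.032  0.001]
tray [ 0.457 -0.559  0.004]
corner [ 0.563  0.573 -0.   ]
c2 [ 0.127 -0.021 -0.003]
```

View pics/rk.png

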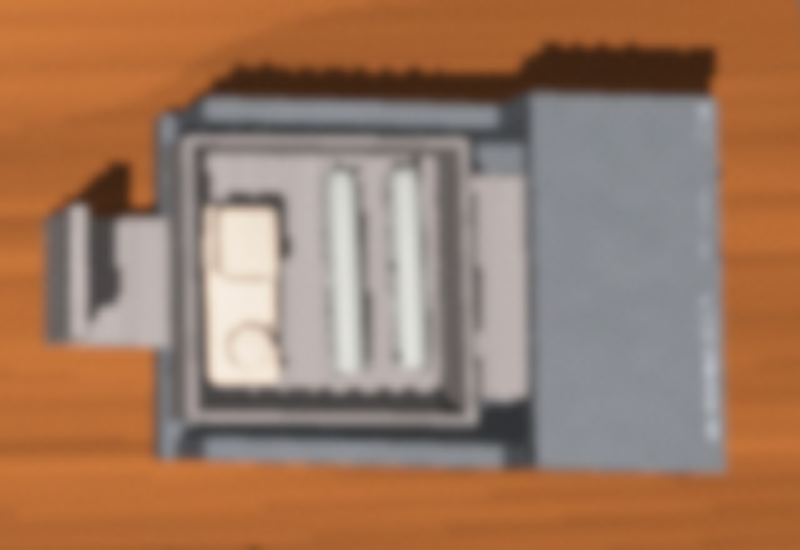

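View pics/st.png

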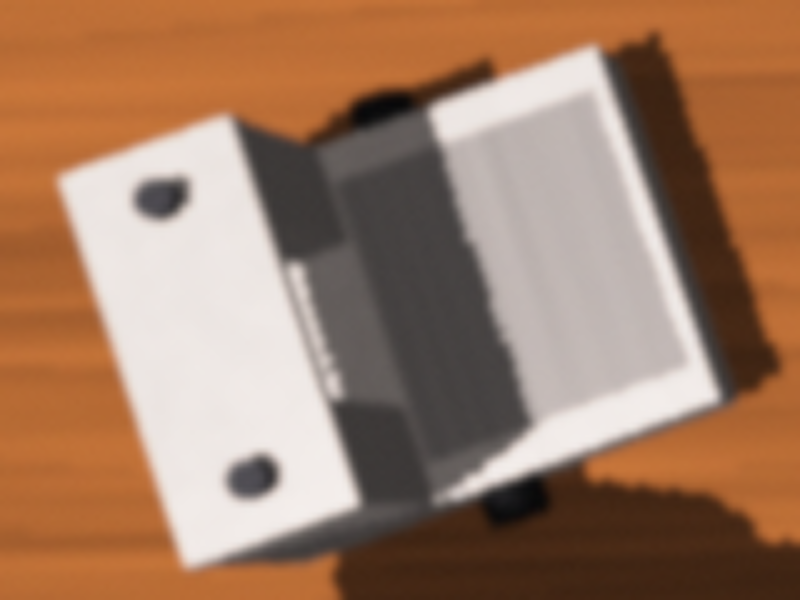

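The crop confirms the choice: the steel dish holds the bone block and two bars, with the narrow grip at crop (75,275) on the left. In the stage crop, the roof corners are (60,178), (230,115), (360,505) and (188,568), and the plinth front corners are (598,45) and (720,400).

Run:
```python
from h import *
c=load('top')
def P(l,o,z): return np.array([px(c,u/5-.4+o[0],v/5-.4+o[1],z) for u,v in l])
def fit(loc,w):
    a=np.array(loc)/1000; w=w[:,:2]; ac=a-a.mean(0); wc=w-w.mean(0)
    th=np.arctan2((ac[:,0]*wc[:,1]-ac[:,1]*wc[:,0]).sum(),(ac*wc).sum())
    R=np.array([[np.cos(th),-np.sin(th)],[np.sin(th),np.cos(th)]]);t=w.mean(0)-R@a.mean(0)
    return t.round(4),np.degrees(th).round(2),((w-(a@R.T+t))*1000).round(1).tolist()
S=(55,190);Rk=(400,200)
w=np.vstack([P([(60,178),(230,115),(360,505),(188,568)],S,.098),P([(598,45),(720,400)],S,.03)])
# +x to image left(+y): stage +y = image down? world -x
print('stage',fit([(112,-70),(52,-70),(52,70),(112,70),(-56,-70),(-56,70)],w))
w=P([(530,93),(715,95),(728,470),(535,465)],Rk,.08)
print('rack',fit([(-56,-65),(-115,-65),(-115,65),(-56,65)],w)) 
w=P([(180,135),(470,135),(478,425),(180,422)],Rk,.043-.003)
print('dish',fit([(52,-52),(-52,-52),(-52,52),(52,52)],w))
w=P([(78,207),(76,342)],Rk,.060)
print('plate',w.round(4))
# point clouds for plate top
Z=c['z_map']
pts=np.array([px(c,u,v) for u in range(400,440) for v in range(235,275)]);
m=(pts[:,2]>.045)&(pts[:,2]<.07); print(m.sum(),pts[m].mean(0),pts[m].min(0),pts[m].max(0))
```

```text
stage (array([0.5433, 0.266 ]), np.float64(109.09), [[-0.4, -0.1], [-0.0, 0.1], [-0.1, 0.1], [0.3, -0.2], [0.2, -0.4], [-0.0, 0.4]])
rack (array([ 0.5065, -0.2989]), np.float64(87.26), [[-0.6, 2.8], [-0.1, -2.9], [-0.0, -3.6], [0.7, 3.7]])
dish (array([ 0.5082, -0.294 ]), np.float64(87.8), [[-0.2, 0.7], [1.1, -1.5], [-0.5, -1.5], [-0.5, 2.2]])
plate [[ 0.5345 -0.2002  0.06  ]
 [ 0.4866 -0.1972  0.06  ]]
133 [ 0.51184179 -0.19784101  0.0563527 ] [ 0.4884376  -0.20220993  0.04500564] [ 0.53604507 -0.19505908  0.06260246]
```

Before the reach, the things that could be mistaken for the dish are pink (485,150) and purple (460,370); the target is steel (465,255). Target plate is at about (0.511, -0.1985), yaw about 87°. I'll half-open the fingers, since the gap to the basin wall is only 40 mm, and move over.

step_arm(
  delta_pos=[
    [1,-0.9,0],
    [1,-0.9,0],
    [1,-0.9,0],
    [1,-0.9,0],
    [1,-0.9,0],
    [1,-0.9,0],
    [1,-0.9,0],
    [1,-0.9,0],
    [1,-0.9,0],
    [1,-0.9,0],
    [1,-0.9,0],
    [1,-0.9,0],
  ],
  turn=[0.17,0.17,0.17,0.17,0.17,0.17,0.17,0.17,0.17,0.17,0.17,0.17],
  grip=0.63,
  newtons=50,
)

```text
time: 1.3
ee_pos: [0.4817, 0.3271, 0.2223]
eef_rot: [0.024, 1.0, -0.0, -0.0]
ft_force: [0.0, 0.9, 0.2]
width: 0.0325
grip_force: 0.0
```

step_arm(
  delta_pos=[
    [0.9,-1,0],
    [0.9,-1,0],
    [0.9,-1,0],
    [-0.1,-1,0],
    [-0.1,-1,0],
    [-0.1,-1,0],
    [-0.1,-1,0],
    [-0.1,-1,0],
    [-0.1,-1,0],
    [-0.1,-1,0],
    [-0.1,-1,0],
    [-0.1,-1,0],
  ],
  turn=[0,0,0,0,0,0,0,0,0,0,0,0],
)

```text
time: 2.5
ee_pos: [0.5256, 0.0272, 0.2223]
eef_rot: [0.024, 1.0, 0.0, -0.0]
ft_force: [-0.0, 0.3, -0.4]
width: 0.032
grip_force: 0.0
```

step_arm(
  delta_pos=[
    [-0.07,-1,-0.2],
    [-0.07,-1,-0.2],
    [-0.07,-1,-0.2],
    [-0.07,-1,-0.2],
    [-0.07,-1,-0.2],
    [-0.07,-1,-0.2],
    [-0.07,-1,-0.2],
    [-0.07,-1,-0.2],
    [-0.07,-1,-0.2],
    [0,0,0],
    [0,0,0],
  ],
  turn=[0,0,0,0,0,0,0,0,0,0,0],
)

```text
time: 3.6
ee_pos: [0.5099, -0.1968, 0.1772]
eef_rot: [0.025, 1.0, 0.0, -0.0]
ft_force: [0.2, 0.1, 0.6]
width: 0.0326
grip_force: 0.0
```

Run:
```python
from h import *
c=snap('wrist'); cv2.imwrite('pics/w1.png',c['image'][:,:,::-1]); print(c['view'].round(3).tolist())
```

```text
[[0.051, 0.999, 0.002, 0.171], [-0.967, 0.049, -0.249, 0.523], [-0.249, 0.011, 0.969, -0.216], [0.0, 0.0, 0.0, 1.0]]
```

View pics/w1.png

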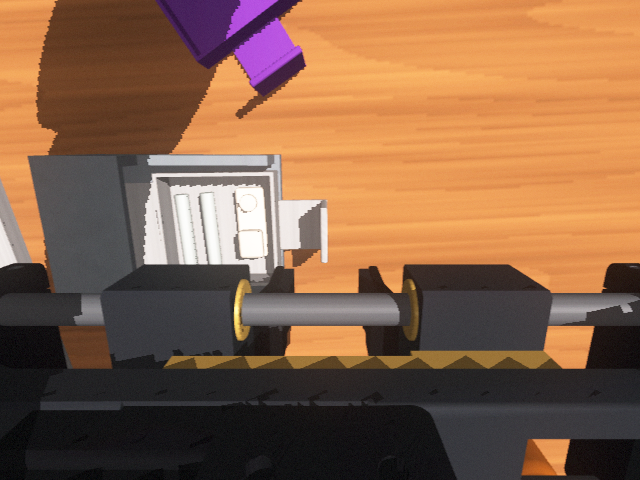

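The wrist view shows the narrow plate's top edge at u≈324, v 201–262, roughly between the fingers. The rack and basin walls are to its left.

Run:
```python
from h import *
c=load('wrist')
for u,v in [(324,202),(324.5,262)]: print('plate',px(c,u,v,.06).round(4))
for u,v in [(281,155),(281,160)]: print('rackfrontcorner',px(c,u,v,.052).round(4))
P=np.array([px(c,u,v) for u in range(305,335) for v in range(195,264)])
m=(P[:,2]>.054)&(P[:,2]<.068);Q=P[m];print(m.sum(),Q.mean(0),Q.min(0),Q.max(0))
print('yaw',np.degrees(np.arctan(np.polyfit(Q[:,0],Q[:,1],1)[0]))+90)
```

```text
plate [ 0.4863 -0.1974  0.06  ]
plate [ 0.5377 -0.1996  0.06  ]
rackfrontcorner [ 0.4475 -0.2303  0.052 ]
rackfrontcorner [ 0.4514 -0.2306  0.052 ]
387 [ 0.5138842  -0.19964305  0.0591803 ] [ 0.49062689 -0.20343642  0.05575891] [ 0.53837378 -0.19601263  0.06123653]
yaw 87.13317629122568
```

step_arm(
  delta_pos=[
    [0.12,-0.08,-0.4],
    [0,0,-0.8],
    [0,0,-0.8],
    [0,0,-0.8],
    [0,0,-0.8],
    [0,0,-0.8],
    [0,0,-0.8],
    [0,0,-0.6],
    [0,0,-0.4],
    [0,0,0],
    [0,0,0],
  ],
  turn=[0,0,0,0,0,0,0,0,0,0,0],
)

```text
time: 4.75
ee_pos: [0.5136, -0.1988, 0.023]
eef_rot: [0.024, 1.0, -0.0, 0.0]
ft_force: [0.2, -0.5, -0.1]
width: 0.0322
grip_force: 0.0
```

step_arm(
  delta_pos=[
    [0,0,0],
    [0,0,0],
    [0,0,0],
    [0,0,0],
    [0,0,0],
    [0,0,0],
  ],
  turn=[0,0,0,0,0,0],
  grip=1,
  newtons=55,
)

```text
time: 5.35
ee_pos: [0.5135, -0.1988, 0.0228]
eef_rot: [0.024, 1.0, 0.0, 0.0]
ft_force: [0.2, -0.6, 2.7]
width: 0.0055
grip_force: 55.0
```

Gripped (5.5 mm opening, 55 N). Next I'll lift a few mm and draw out.

step_arm(
  delta_pos=[
    [0,0,0.1],
    [0,0,0.1],
    [0,0,0.1],
    [0,0,0],
    [0.005,0.1,0],
    [0.01,0.2,0],
    [0.015,0.3,0],
    [0.015,0.3,0],
    [0.01,0.2,0],
    [0.005,0.1,0],
    [0,0,0],
  ],
  turn=[0,0,0,0,0,0,0,0,0,0,0],
)

```text
time: 6.45
ee_pos: [0.5149, -0.1682, 0.0301]
eef_rot: [0.024, 1.0, 0.0, 0.0]
ft_force: [0.6, -0.5, -3.2]
width: 0.0054
grip_force: 54.9
```

step_arm(
  delta_pos=[
    [0.005,0.1,0],
    [0.01,0.2,0],
    [0.015,0.3,0],
    [0.02,0.4,0],
    [0.025,0.5,0],
    [0.025,0.5,0],
    [0.025,0.5,0],
    [0.025,0.5,0],
    [0.025,0.5,0],
    [0.025,0.5,0],
    [0.025,0.5,0],
    [0.025,0.5,0],
  ],
  turn=[0,0,0,0,0,0,0,0,0,0,0,0],
)

```text
time: 7.65
ee_pos: [0.521, -0.0427, 0.0301]
eef_rot: [0.024, 1.0, 0.0, 0.0]
ft_force: [-1.0, 0.2, -2.3]
width: 0.0056
grip_force: 54.9
```

step_arm(
  delta_pos=[
    [0.025,0.5,0],
    [0.025,0.5,0],
    [0.025,0.5,0],
    [0.025,0.5,0],
    [0.025,0.5,0],
    [0.02,0.4,0],
    [0.015,0.3,0],
    [0.01,0.2,0],
    [0.005,0.1,0],
    [0,0,0],
    [0,0,0],
  ],
  turn=[0,0,0,0,0,0,0,0,0,0,0],
)

```text
time: 8.75
ee_pos: [0.5253, 0.0432, 0.0301]
eef_rot: [0.025, 1.0, -0.0, -0.0]
ft_force: [-0.3, -0.2, -3.6]
width: 0.0057
grip_force: 54.9
```

Run:
```python
from h import *
s=read_state();print(s['ee_pos'],s['ft_force'],s['torque'])
c=snap('scene');cv2.imwrite('pics/s2.png',c['image'][:,:,::-1][120:420,100:500].repeat(2,0).repeat(2,1))
c=snap('top')
for u in range(300,500,1):pass
```

```text
[0.52533778 0.04320375 0.03005286] [-0.33707374 -0.24985149 -3.62115393] [ 0.28005864 -0.00328811 -0.04969513]
```

View pics/s2.png

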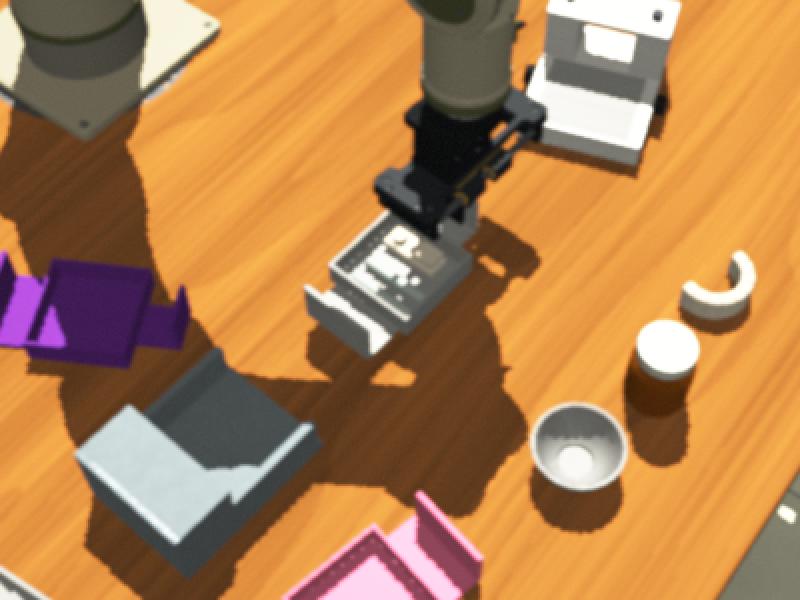

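The dish is clear of the rack and level, with the block and both bars inside (crop around 400,260). I'll lower it about 19 mm to the bench.

step_arm(
  delta_pos=[
    [0,0,-0.1],
    [0,0,-0.15],
    [0,0,-0.15],
    [0,0,-0.1],
    [0,0,-0.1],
    [0,0,-0.06],
    [0,0,-0.06],
    [0,0,-0.03],
    [0,0,0],
    [0,0,0],
  ],
  turn=[0,0,0,0,0,0,0,0,0,0],
)

```text
time: 9.85
ee_pos: [0.5254, 0.0437, 0.0114]
eef_rot: [0.025, 1.0, 0.0, 0.0]
ft_force: [0.0, -0.7, -2.6]
width: 0.0057
grip_force: 54.9
```

step_arm(
  delta_pos=[
    [0,0,-0.03],
    [0,0,-0.03],
    [0,0,0],
    [0,0,0],
  ],
  turn=[0,0,0,0],
)

```text
time: 10.25
ee_pos: [0.5255, 0.0438, 0.0108]
eef_rot: [0.025, 1.0, 0.0, 0.0]
ft_force: [-5.4, -0.5, 10.7]
width: 0.0057
grip_force: 55.0
```

Contact with the bench. Release, wait, then rise.

step_arm(
  delta_pos=[
    [0,0,0],
    [0,0,0],
    [0,0,0],
    [0,0,0],
    [0,0,0],
  ],
  turn=[0,0,0,0,0],
  grip=0.63,
)

```text
time: 10.75
ee_pos: [0.5254, 0.0437, 0.0098]
eef_rot: [0.025, 1.0, 0.0, -0.0]
ft_force: [-0.2, -0.4, -0.1]
width: 0.0305
grip_force: 0.0
```

step_arm(
  delta_pos=[
    [0,0,0.2],
    [0,0,0.5],
    [0,0,0.9],
    [0,0,0.9],
    [0,0,0.9],
    [0,-0.4,0.9],
    [0,-0.4,0.9],
    [0,-0.4,0.4],
    [0,-0.4,0],
    [0,0,0],
  ],
  turn=[0,0,0,0,0,0,0,0,0,0],
)

```text
time: 11.75
ee_pos: [0.525, 0.0021, 0.1494]
eef_rot: [0.026, 1.0, -0.0, -0.0]
ft_force: [0.6, -0.1, -0.4]
width: 0.0319
grip_force: 0.0
```

Run:
```python
from h import *
s=read_state();print(s['ee_pos'],s['width'])
c=snap('wrist'); cv2.imwrite('pics/w2.png',c['image'][:,:,::-1])
```

```text
[0.52500281 0.00205493 0.1493949 ] 0.031865464948595025
```

View pics/w2.png

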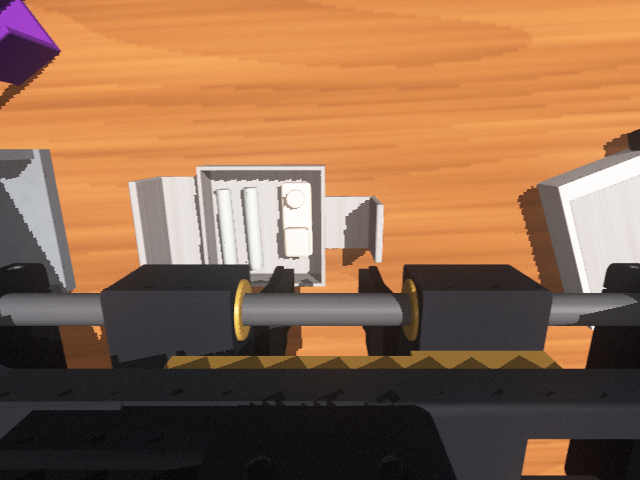

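The dish stands on the bench with its contents in. Basin rim corners are (197,167), (324,167) and (324,285), the narrow plate is at u≈380, and the wide plate's top edge starts at (132,182).

Run:
```python
from h import *
c=load('wrist')
for u,v in [(197,167),(324,167),(324,285)]: print('rim',px(c,u,v,.028).round(4))
print('wide end',px(c,131.5,182,.048).round(4),'narrow',px(c,380,198,.048).round(4),px(c,380,262,.048).round(4))
def cl(u0,u1,v0,v1):
    P=np.array([px(c,u,v) for u in range(u0,u1) for v in range(v0,v1)])
    Q=P[(P[:,2]>.044)&(P[:,2]<.054)];p=np.polyfit(Q[:,0],Q[:,1],1)
    print(len(Q),Q.mean(0).round(4),Q.min(0).round(4),Q.max(0).round(4),np.degrees(np.arctan(p[0]))+90,'y at .523',np.polyval(p,.523))
cl(365,388,194,265);cl(122,150,176,263)
```

```text
rim [ 0.4684 -0.0993  0.028 ]
rim [0.4737 0.0029 0.028 ]
rim [ 0.5755 -0.0025  0.028 ]
wide end [ 0.4762 -0.143   0.048 ] narrow [0.4982 0.0447 0.048 ] [0.5498 0.044  0.048 ]
461 [0.5259 0.0429 0.0471] [0.5028 0.0393 0.0441] [0.5502 0.0473 0.0492] 87.38892593611983 y at .523 0.043011832004669494
734 [ 0.507  -0.1452  0.0467] [ 0.4755 -0.1505  0.044 ] [ 0.5412 -0.141   0.0492] 87.16967099678376 y at .523 -0.14595480579472264
```

step_arm(
  delta_pos=[
    [-0.04,-0.6,0],
    [-0.05,-0.9,0],
    [-0.05,-0.9,0],
    [-0.05,-0.9,0],
    [-0.05,-0.9,0],
    [-0.05,-0.9,0],
    [-0.03,-0.6,0],
    [0,-0.22,0],
    [0,0,0],
  ],
  turn=[0,0,0,0,0,0,0,0,0],
)

```text
time: 12.7
ee_pos: [0.5169, -0.145, 0.1493]
eef_rot: [0.025, 1.0, -0.0, -0.001]
ft_force: [-0.0, 0.2, -0.1]
width: 0.0321
grip_force: 0.0
```

step_arm(
  delta_pos=[
    [0,0,-0.4],
    [0,0,-0.8],
    [0,0,-0.8],
    [0,0,-0.8],
    [0,0,-0.8],
    [0,0,-0.8],
    [0,0,-0.6],
    [0,0,-0.4],
    [0,0,-0.1],
    [0,0,0],
    [0,0,0],
  ],
  turn=[0,0,0,0,0,0,0,0,0,0,0],
)

```text
time: 13.8
ee_pos: [0.5179, -0.1443, 0.013]
eef_rot: [0.025, 1.0, 0.0, 0.001]
ft_force: [0.1, 0.4, 1.1]
width: 0.0324
grip_force: 0.0
```

step_arm(
  delta_pos=[
    [0,0,0],
    [0,0,0],
    [0,0,0],
    [0,0,0],
    [0,0,0],
    [0,0,0],
  ],
  turn=[0,0,0,0,0,0],
  grip=1,
  newtons=55,
)

```text
time: 14.4
ee_pos: [0.5174, -0.1445, 0.0125]
eef_rot: [0.025, 1.0, -0.0, 0.0]
ft_force: [-1.2, -0.5, 3.3]
width: 0.0055
grip_force: 55.0
```

Gripped. Next I'll lift, then carry it to a pose 60 mm short of home while turning to the stage's yaw (+22°).

step_arm(
  delta_pos=[
    [0,0,0.1],
    [0,0,0.2],
    [0,0,0.3],
    [0,0,0.3],
    [0,0,0.3],
    [0,0,0.3],
    [0,0,0.2],
    [0,0,0.1],
    [0,0,0],
    [0,0,0],
  ],
  turn=[0,0,0,0,0,0,0,0,0,0],
)

```text
time: 15.4
ee_pos: [0.5172, -0.1442, 0.0571]
eef_rot: [0.024, 1.0, 0.0, -0.0]
ft_force: [0.3, 0.9, -2.8]
width: 0.0058
grip_force: 55.0
```

step_arm(
  delta_pos=[
    [0.03,0.1,0],
    [0.06,0.2,0],
    [0.09,0.3,0],
    [0.12,0.4,0],
    [0.145,0.5,0],
    [0.145,0.5,0],
    [0.145,0.5,0],
    [0.145,0.5,0],
    [0.145,0.5,0],
    [0.145,0.5,0],
    [0.145,0.5,0],
    [0.145,0.5,0],
  ],
  turn=[0.1,0.2,0.25,0.25,0.25,0.25,0.25,0.25,0.25,0.25,0.25,0.25],
)

```text
time: 16.6
ee_pos: [0.5542, -0.0182, 0.0573]
eef_rot: [-0.144, 0.99, 0.0, 0.0]
ft_force: [0.7, -1.1, -2.2]
width: 0.0056
grip_force: 55.0
```

step_arm(
  delta_pos=[
    [0.145,0.5,0],
    [0.145,0.5,0],
    [0.145,0.5,0],
    [0.145,0.5,0],
    [0.145,0.5,0],
    [0.145,0.5,0],
    [0.12,0.4,0],
    [0.09,0.3,0],
    [0.06,0.2,0],
    [0.03,0.1,0],
    [0,0,0],
    [0,0,0],
  ],
  turn=[0.2,0.15,0.05,0,0,0,0,0,0,0,0,0],
)

```text
time: 17.8
ee_pos: [0.583, 0.0801, 0.0573]
eef_rot: [-0.166, 0.986, -0.0, -0.0]
ft_force: [-1.0, 0.2, -2.9]
width: 0.0056
grip_force: 55.0
```

Run:
```python
from h import *
s=read_state();print(s['ee_pos'],s['eef_rot'],s['ft_force'])
c=snap('wrist'); cv2.imwrite('pics/w3.png',c['image'][:,:,::-1]); snap('top');snap('scene')
```

```text
[0.58303383 0.08012853 0.05729859] [-1.66370372e-01  9.86063324e-01 -9.61189109e-05 -1.06405190e-04] [-0.98912772  0.22777716 -2.94951607]
```

View pics/w3.png

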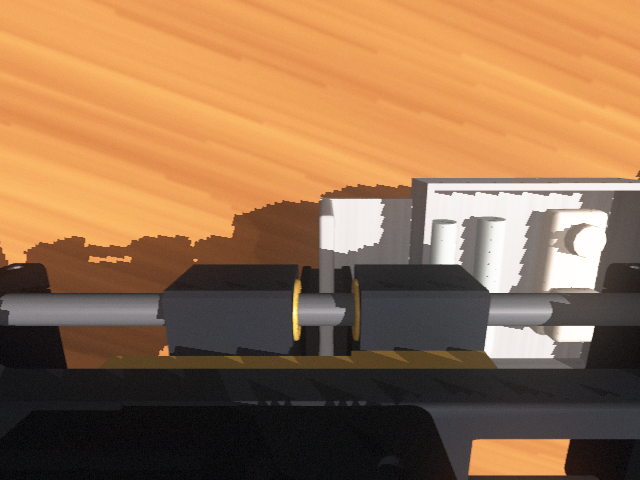

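The wrist view shows everything in the dish and level. I counted the rows short, so the dish is about 100 mm before home. I'll check the lateral grip offset from the plate end (326,199) and rim corner (414,180).

Run:
```python
from h import *
c=load('wrist');t=np.radians(109.1);ex=np.array([np.cos(t),np.sin(t)]);ey=np.array([-ex[1],ex[0]])
S=np.array([.5433,.266]);T=np.array([.5830,.0801])
for n,u,v,z in [('plate end +42',326,200,.0928),('rim +52',414,180,.0728),('rim +52 far',636,179,.0728),('rim',540,358,.0728)]:
    p=px(c,u,v,z)[:2];print(n,p.round(4),'tool-frame lat',((p-T)@ey*1000).round(1),'stage-frame',((p-S)@ex*1000).round(1),((p-S)@ey*1000).round(1))
print('tcp in stage',((T-S)@ex*1000).round(1),((T-S)@ey*1000).round(1))
c=load('top');im=c['image'][:,:,::-1][200:300,140:300]
cv2.imwrite('pics/t3.png',cv2.resize(im,None,fx=5,fy=5,interpolation=cv2.INTER_CUBIC))
```

```text
plate end +42 [0.5381 0.0636] tool-frame lat 47.9 stage-frame -189.6 71.2
rim +52 [0.5208 0.0967] tool-frame lat 53.4 stage-frame -152.6 76.7
rim +52 far [0.4899 0.1847] tool-frame lat 53.8 stage-frame -59.3 77.1
rim [0.5794 0.1871] tool-frame lat -31.6 stage-frame -86.4 -8.3
tcp in stage -188.7 23.3
```

View pics/t3.png

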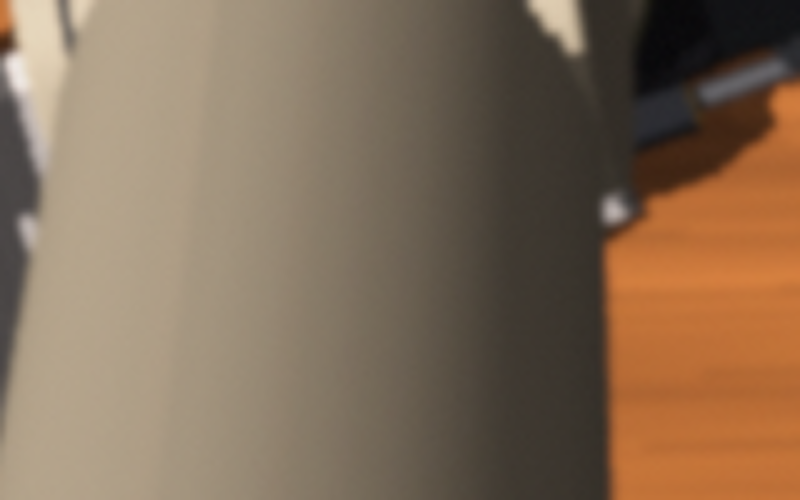

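TCP in the stage frame is (-188.7, +23.3) mm and the dish sits within about 1 mm of it laterally; the arm hid the dish in this top crop. I'll line up on the axis, then lower to about 3 mm above the plinth, still short of the bridge.

step_arm(
  delta_pos=[
    [0.03,0.1,0],
    [0.06,0.2,0],
    [0.1,0.33,0],
    [0.1,0.33,0],
    [0.1,0.33,0],
    [0.06,0.2,0],
    [0.03,0.1,0],
    [0,0,0],
    [0,0,-0.12],
    [0,0,-0.12],
    [0,0,-0.12],
    [0,0,-0.1],
  ],
  turn=[0,0,0,0,0,0,0,0,0,0,0,0],
)

```text
time: 19.15
ee_pos: [0.595, 0.1202, 0.0454]
eef_rot: [-0.167, 0.986, -0.0, -0.0]
ft_force: [0.9, 0.7, -2.5]
width: 0.0058
grip_force: 55.0
```

```bash
cat > g.py <<'E'
from h import *
s=read_state();t=np.radians(109.1);ex=np.array([np.cos(t),np.sin(t)]);ey=np.array([-ex[1],ex[0]])
S=np.array([.5433,.266]);T=s['ee_pos'][:2]
print('tcp in stage',((T-S)@ex*1000).round(1),((T-S)@ey*1000).round(1),s['ee_pos'][2],s['ft_force'].round(1),s['torque'].round(2))
E
python3 g.py
python3 - <<'E'
from h import *
from g import *
for n in ['wrist','scene']:
    c=snap(n);Z=c['z_map'];v,u=np.mgrid[0:480,0:640];K=c['mtx'];V=c['view']
    r=np.stack([(u-K[0,2])/K[0,0],-(v-K[1,2])/K[1,1],-np.ones_like(u,float)],-1)*Z[...,None]
    P=(r-V[:3,3])@V[:3,:3];q=P[...,:2]-S;a=q@ex*1000;b=q@ey*1000;z=P[...,2]*1000
    np.savez('pics/m_%s.npz'%n,a=a,b=b,z=z)
    m=(Z>0)&(a>25)&(a<45)&(abs(b)<40)&(z>64)&(z<90)
    if m.sum()>5:print(n,'narrow plate',m.sum(),a[m].mean(),b[m].min(),b[m].max(),np.percentile(z[m],95))
    m=(Z>0)&(a>-112)&(a<-8)&(abs(b)<60)&(z>52)&(z<70)
    if m.sum()>5:print(n,'rim',m.sum(),a[m].min(),a[m].max(),b[m].min(),b[m].max(),np.percentile(z[m],[5,50,95]))
E
```

```text
tcp in stage -154.6 -1.1 0.04538729377912115 [ 0.9  0.7 -2.5] [-0.18 -0.01  0.01]
tcp in stage -154.6 -1.1 0.04538729377912115 [ 0.9  0.7 -2.5] [-0.18 -0.01  0.01]
wrist rim 3972 -111.99511472312172 -10.55254150589667 -27.25415801277098 51.24700566036441 [52.65541308 57.15425042 60.71821803]
scene rim 116 -111.81332426784883 -8.110396730511903 -51.373126487955034 53.18382944869266 [53.11521484 58.76566848 62.59508876]
```

Aligned, with the basin lateral at -51 to +53 mm. I'll advance under the bridge, then set it down.

step_arm(
  delta_pos=[
    [-0.035,0.1,0],
    [-0.07,0.2,0],
    [-0.07,0.2,0],
    [-0.07,0.2,0],
    [-0.07,0.2,0],
    [-0.07,0.2,0],
    [-0.07,0.2,0],
    [-0.035,0.1,0],
    [0,0,0],
    [0,0,-0.06],
    [0,0,-0.04],
    [0,0,0],
  ],
  turn=[0,0,0,0,0,0,0,0,0,0,0,0],
)

```text
time: 20.45
ee_pos: [0.5829, 0.1551, 0.0432]
eef_rot: [-0.166, 0.986, -0.0, -0.0]
ft_force: [0.4, 0.2, -2.1]
width: 0.0056
grip_force: 55.0
```

step_arm(
  delta_pos=[
    [0,0,-0.02],
    [0,0,0],
    [0,0,0],
  ],
  turn=[0,0,0],
)

```text
time: 20.75
ee_pos: [0.583, 0.1554, 0.0429]
eef_rot: [-0.167, 0.986, 0.0, 0.0]
ft_force: [0.3, -0.3, -1.0]
width: 0.0054
grip_force: 55.0
```

step_arm(
  delta_pos=[
    [0,0,-0.02],
    [0,0,-0.02],
    [0,0,0],
    [0,0,0],
  ],
  turn=[0,0,0,0],
)

```text
time: 21.15
ee_pos: [0.5831, 0.1554, 0.0422]
eef_rot: [-0.167, 0.986, 0.0, 0.0]
ft_force: [-1.4, -1.8, 4.7]
width: 0.0054
grip_force: 55.0
```

```bash
python3 g.py
```

```text
tcp in stage -117.5 -1.4 0.04221625150273151 [-1.4 -1.8  4.7] [-0.19  0.36  0.08]
```

It's resting on the stage with light contact. Push in: 17 mm first, then by feel.

step_arm(
  delta_pos=[
    [-0.02,0.06,0],
    [-0.035,0.1,0],
    [-0.035,0.1,0],
    [-0.035,0.1,0],
    [-0.035,0.1,0],
    [-0.035,0.1,0],
    [-0.02,0.06,0],
    [-0.01,0.03,0],
    [0,0,0],
  ],
  turn=[0,0,0,0,0,0,0,0,0],
)

```text
time: 22.05
ee_pos: [0.5781, 0.1714, 0.0424]
eef_rot: [-0.166, 0.986, -0.0, 0.001]
ft_force: [1.0, -2.8, 5.3]
width: 0.0059
grip_force: 55.0
```

step_arm(
  delta_pos=[
    [-0.013,0.038,0],
    [-0.013,0.038,0],
    [-0.013,0.038,0],
    [0,0,0],
  ],
  turn=[0,0,0,0],
)

```text
time: 22.45
ee_pos: [0.5772, 0.1742, 0.0425]
eef_rot: [-0.166, 0.986, -0.0, 0.001]
ft_force: [1.4, -4.6, 5.6]
width: 0.0056
grip_force: 55.0
```

```bash
python3 g.py
```

```text
tcp in stage -97.8 -2.0 0.0424591630324485 [ 1.4 -4.6  5.6] [-0.8  -0.19  0.06]
```

step_arm(
  delta_pos=[
    [-0.013,0.038,0],
    [-0.013,0.038,0],
    [0,0,0],
  ],
  turn=[0,0,0],
)

```text
time: 22.75
ee_pos: [0.5765, 0.176, 0.0425]
eef_rot: [-0.166, 0.986, -0.0, 0.001]
ft_force: [0.8, -3.9, 6.2]
width: 0.0057
grip_force: 55.0
```

step_arm(
  delta_pos=[
    [-0.013,0.038,0],
    [0,0,0],
  ],
  turn=[0,0],
)

```text
time: 22.95
ee_pos: [0.5762, 0.177, 0.0425]
eef_rot: [-0.166, 0.986, -0.0, 0.001]
ft_force: [2.0, -3.7, 6.2]
width: 0.0052
grip_force: 55.0
```

step_arm(
  delta_pos=[
    [-0.013,0.038,0],
    [0,0,0],
  ],
  turn=[0,0],
)

```text
time: 23.15
ee_pos: [0.5759, 0.1779, 0.0425]
eef_rot: [-0.166, 0.986, -0.0, 0.001]
ft_force: [1.0, -4.0, 6.2]
width: 0.0051
grip_force: 55.0
```

step_arm(
  delta_pos=[
    [-0.013,0.038,0],
    [0,0,0],
  ],
  turn=[0,0],
)

```text
time: 23.35
ee_pos: [0.5758, 0.178, 0.0425]
eef_rot: [-0.166, 0.986, -0.001, 0.001]
ft_force: [1.9, -7.0, 6.3]
width: 0.0054
grip_force: 55.0
```

The force is rising while the motion stops, so the wall has met the bridge. A bit more to seat it square.

step_arm(
  delta_pos=[
    [-0.013,0.038,0],
    [0,0,0],
  ],
  turn=[0,0],
)

```text
time: 23.55
ee_pos: [0.5758, 0.1781, 0.0425]
eef_rot: [-0.166, 0.986, -0.001, 0.001]
ft_force: [2.4, -8.9, 6.2]
width: 0.0056
grip_force: 55.0
```

step_arm(
  delta_pos=[
    [-0.013,0.038,0],
    [0,0,0],
    [0,0,0],
  ],
  turn=[0,0,0],
)

```text
time: 23.85
ee_pos: [0.5758, 0.178, 0.0425]
eef_rot: [-0.165, 0.986, -0.002, 0.001]
ft_force: [3.3, -11.1, 6.1]
width: 0.0054
grip_force: 55.0
```

```bash
python3 g.py
```

```text
tcp in stage -93.7 -1.9 0.04248279942536877 [  3.3 -11.1   6.1] [-2.23 -0.74  0.06]
```

Seated firmly (about 11 N). Release to half-open, rise, and check.

step_arm(
  delta_pos=[
    [0,0,0],
    [0,0,0],
    [0,0,0],
    [0,0,0],
    [0,0,0],
  ],
  turn=[0,0,0,0,0],
  grip=0.63,
)

```text
time: 24.35
ee_pos: [0.5737, 0.1817, 0.0416]
eef_rot: [-0.167, 0.986, 0.0, -0.0]
ft_force: [0.5, 0.0, 0.6]
width: 0.0305
grip_force: 0.0
```

```bash
python3 g.py
```

```text
tcp in stage -89.6 -1.1 0.0416062027902371 [0.5 0.  0.6] [ 0.08  0.02 -0.  ]
```

step_arm(
  delta_pos=[
    [0.05,-0.15,0],
    [0,0,0.2],
    [0,0,0.5],
    [0,0,0.8],
    [0,0,0.8],
    [0,0,0.8],
    [0,0,0.8],
    [0,-0.8,0.8],
    [0,-1,0.4],
    [0,-1,0],
    [0,-1,0],
    [0,-1,0],
  ],
  turn=[0,0,0,0,0,0,0,0,0,0,0,0],
)

```text
time: 25.55
ee_pos: [0.5754, 0.0565, 0.1707]
eef_rot: [-0.167, 0.986, 0.0, 0.001]
ft_force: [0.2, 0.1, -0.0]
width: 0.0321
grip_force: 0.0
```

step_arm(
  delta_pos=[
    [0,-1,0],
    [0,-1,0],
    [0,-1,0],
    [0,-1,0],
    [0,-1,0],
    [0,-1,0],
    [0,-1,0],
    [0,-1,0],
    [0,-0.5,0],
    [0,0,0],
  ],
  turn=[0,0,0,0,0,0,0,0,0,0],
)

```text
time: 26.55
ee_pos: [0.575, -0.1568, 0.1701]
eef_rot: [-0.165, 0.986, -0.0, 0.0]
ft_force: [0.2, 0.8, 0.4]
width: 0.0328
grip_force: 0.0
```

Run:
```python
from g import *
c=snap('top')
im=c['image'][:,:,::-1]
a=cv2.resize(im[190:310,55:235],None,fx=4.4,fy=4.4,interpolation=cv2.INTER_CUBIC)
cv2.imwrite('pics/fin.png',a)
```

```text
tcp in stage -409.9 108.4 0.17007445595049853 [0.2 0.8 0.4] [0.04 0.06 0.01]
```

View pics/fin.png

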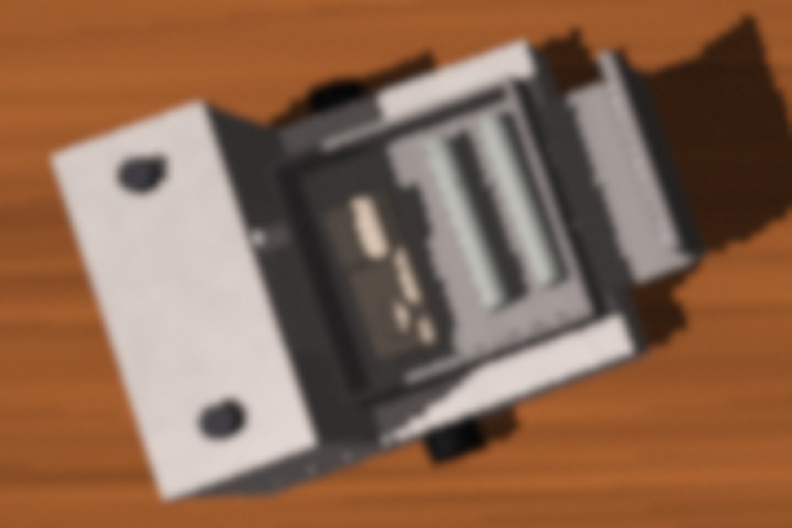

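The dish is home under the bridge with all three pieces in it. Rim corners are about (283,170), (513,83), (600,312) and (362,402), and the wide plate's top runs (605,52)–(690,258). I'll check squareness numerically.

Run:
```python
from g import *
c=load('top')
def st(u,v,z):
    p=px(c,u/4.4-.4+55,v/4.4-.4+190,z)[:2]-S;return (p@ex*1000).round(1),(p@ey*1000).round(1)
for u,v in [(283,170),(513,83),(600,312),(362,402)]:print('rim',st(u,v,.058))
for u,v in [(607,53),(690,258)]:print('wide',st(u,v,.078))
Z=c['z_map'];v,u=np.mgrid[0:480,0:640];K=c['mtx'];V=c['view']
r=np.stack([(u-K[0,2])/K[0,0],-(v-K[1,2])/K[1,1],-np.ones_like(u,float)],-1)*Z[...,None]
P=(r-V[:3,3])@V[:3,:3];q=P[...,:2]-S;a=q@ex*1000;b=q@ey*1000;z=P[...,2]*1000
m=(a<-88)&(a>-104)&(abs(b)<46)&(z>72)&(z<84);p=np.polyfit(b[m],a[m],1);print('wide plate',m.sum(),a[m].mean(),b[m].min(),b[m].max(),'tilt deg',np.degrees(np.arctan(p[0])))
```

```text
tcp in stage -408.3 107.5 0.16981052523684606 [0.7 0.5 0.3] [0.09 0.05 0.04]
rim (np.float64(46.0), np.float64(-45.3))
rim (np.float64(-52.0), np.float64(-46.5))
rim (np.float64(-54.6), np.float64(53.7))
rim (np.float64(45.6), np.float64(54.4))
wide (np.float64(-95.3), np.float64(-39.2))
wide (np.float64(-99.1), np.float64(49.3))
wide plate 186 -94.33127246239883 -40.969796196204754 42.67062484499446 tilt deg -0.011309623181526972
```

Square (tilt about 0°) and home (-94.3 against -95 mm, within calibration). Handing in.

```bash
python3 -c "
from bench import *
print(close_job())"
```

```text
the job is handed in; nothing more can be done
None
```

The steel dish is on the stage, pushed in with its basin wall against the bridge, level with all three pieces still inside; I set it down on the bare bench between the two grips, let go of it at the end, and handed the job in at about 27 s.

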